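Staple the cards by pressing the right stapler

TASK

Two grey staplers stand on the low wooden riser with their arms raised; only one has a pair of cards between its jaws. Staple those cards: with the fingertips, gently press the front end of that stapler's arm all the way down, then take the hand away. Do not grip, lift or shift the stapler or the cards, do not touch the other stapler, and leave everything else where it stands.

Things in the scene. Friction and masses are not known exactly. Their poses are not given: they have to be found in the camera images.
- work_board: wooden desktop riser, 290x500 mm, top 80 mm above the table, fixed; origin at its centre at table height, x away from the robot
- card_stapler: The stapler with the cards between its jaws: grey desk stapler, base 34x150x11 mm, 0.28 kg, standing loose on the riser. Origin: centre of its underside; z up; its nose points to the body's -y, the hinge is at (0, 56, 34) mm. 
- card_stapler_nose (a point): point on top of the arm of the stapler with the cards, on its centre line 21 mm behind the nose tip, where a fingertip presses; it rides with the arm. In the stapler's frame it lies at (0, -50, 57) mm at joint value 0 and (0, -51, 49) mm fully down (z above the underside; underside on the riser). The arm's top is 24 mm wide.
- card_stapler_arm (a joint): arm hinge of the stapler with the cards, rad: 0.1 to 0.24 at the start (raised), 0 = level, -0.07 = hard stop, all the way down. It is stiff: it stays wherever it is left, and takes 1 to 2 N at the nose to move down.
- spare_stapler: The other stapler, with nothing between its jaws: grey desk stapler, base 34x150x11 mm, 0.28 kg, standing loose on the riser. Origin: centre of its underside; z up; its nose points to the body's -y, the hinge is at (0, 56, 34) mm. Same model as the first; to be left alone.
- spare_stapler_nose (a point): point on top of the arm of the other stapler, on its centre line 21 mm behind the nose tip, where a fingertip presses; it rides with the arm. In the stapler's frame it lies at (0, -50, 57) mm at joint value 0 and (0, -51, 49) mm fully down (z above the underside; underside on the riser). The arm's top is 24 mm wide.
- spare_stapler_arm (a joint): arm hinge of the other stapler, rad: 0.1 to 0.24 at the start (raised), 0 = level, -0.07 = hard stop, all the way down. It is stiff: it stays wherever it is left, and takes 1 to 2 N at the nose to move down.
- cards: two white cards lying together, 74x90x3.2 mm, loose; one edge lies on the stapler's base between its jaws, the other on a fixed wooden rest 74x46x11 mm in front of the nose. Origin: centre of the underside; y along the stapler's length
- tape_dispenser: dark desk tape dispenser 47x133x70 mm, loose; origin at the centre of the underside
- wood_stamp: dark turned wooden stamp, 37 mm across, 68 mm high, loose; origin at the centre of the underside
- vial: glitter vial with white cap, 26 mm across, 54 mm high, loose; origin at the centre of the underside
- clip: black binder clip, 32x20x37 mm, loose; origin at the centre of the underside
- glue: glue bottle with a pointed nozzle, 39 mm across, 134 mm high, loose; origin at the centre of the underside

How it is judged:
By the outcome, as a careful person would: the job done as asked, in the order asked, and still so for the second after the job is handed in, with the robot touching nothing.
It also fails if it takes over 32 s, if anything falls off the work surface, if the arm or the gripper's body presses on something with over 40 N, if the wrist force passes 120 N, or if a joint passes its speed limit or range.

ROBOT

A 6-joint arm with a two-finger parallel gripper is mounted at the origin on the work surface; the furniture and walls round the work are solid. World frame = base frame: x ahead of the robot, y to its left, z up, the work surface at z = 0. Lengths are in mm, angles in rad, forces in N, time in s.
With the tool pointing down it reaches from about 350 to 875 mm from the base axis. Payload 4.2 kg.
Tool frame: the origin (TCP) lies at the very end of the fingers, on their centre line; the grasp point (between the pads) lies 19 mm behind it; z points along the fingers, y is the line along which they close (so a half turn about z gives the same grasp; the last joint's range is limited). The gripper opens to 85 mm and grips with 20 to 120 N. Pads are 22 mm wide; open, the fingers measure 114 mm over their backs; the gripper's body (76 mm by 85 mm) begins 54 mm behind the grasp point. The pads swing forward as they close: fully open they stand 13 mm farther back than shut.
Start: joints at [1.578, 0.385, 0.008, 0, -1.194, -0.259], TCP at [155.686, 605.278, 200.112] pointing down, gripper open.
Joint ranges: [-3.14, 3.14], [-1.21, 2.06], [-1.07, 1.41], [-3.16, 2.05], [-2.99, -0.16], [-3.1, 3.1]. Speed limits (rad/s): [2.79, 2.79, 3.14, 3.14, 3.14, 3.14].

INTERFACE

Orientations are given as a unit quaternion [x, y, z, w].
In Python, from bench import arm gives the robot as it stands. The module is installed in compiled form; this text tells all that it offers.
- The arm moves only by the tool drive_tool, never from a script. Its argument "targets" is a list of rows, each a list of 5 numbers: the closure, from -1 (fully open) to 1 (shut), then the shift along the tool's x, y, z in mm, then the turn about the tool's z in degrees. In form: [[grip, tx, ty, tz, roll], ...]. A call has 1 to 12 rows; each row is the pose to reach, as a shift and turn from the pose commanded when the call began, along the tool's axes at that moment; what a row does not reach only later rows make up. A row lasts 1/10 s, in which the tool goes at most 50 mm and 8.59 degrees, less where a joint would pass 70% of its speed; a pose out of reach is approached as far as the arm can. A call with a gripper value outside its range is refused whole. The fingers move at their own pace and stop on an object; the grip force is fixed at half the most. Time passes only in rows, so rows that repeat a pose let the fingers close. It gives the time, the measured TCP pose, the force, the opening and the grip force at its end, in the units of the state.
- arm.read_state(): the state, without advancing time (a new reading comes with each control period).
- arm.get_image(name): name is "scene" or "top" or "wrist"; returns the picture (480x640x3 uint8, blue, green, red); there is no depth.
- arm.camera_params(name): a dict with "fov_y" (degrees; the focal length in pixels is half the picture's height over the tangent of half this angle, whatever the lens; pixels are square), "cx", "cy" (the principal point, pixels), "rvec" (rotation vector, rad) and "tvec" (3), from world to camera coordinates, as OpenCV has them; the wrist camera has in their place "tool_from_camera" (4x4, takes a point from camera to tool coordinates, whose origin is the TCP and whose axes are the flange's). Camera axes: x right, y down, z forward; pixel columns grow to the right and rows downward; lengths in mm; the calibration is good to about 2 mm. A picture is of the moment at which its call begins: read the wrist's pose just before it. camera_params takes no time and is no camera call.
- arm.job_done(): hands the job in; it is judged then, once.
The state is a dict: "clock": time; "joints": joint angles; "joint_vel": joint speeds; "joint_efforts": joint torques, N m; "position": TCP position; "ee_rot": TCP orientation; "contact_force": force on the tool from outside, world axes, zero at the start; "wrist_torque": the same for the moment, N m; "gripper_width": finger opening in mm; "grasp_force": force on a finger pad.
Only numpy, scipy, OpenCV 4.12 (cv2) and the standard library are available. Lean on these libraries where they do the work, as an engineer would, in place of code of your own. Each camera call takes 0.05 s, during which the arm holds its last target. There are 200 camera calls.

## Working session

There is one attempt and no reset: what is moved stays moved. The work goes in short steps, Python scripts to look and compute and a tool call to move; the robot and the scene stay as the last step left them, time stands still between calls to the robot, and variables do not carry over. Pictures are saved under pics/ and viewed, at most 10 in all, crops included, and the job is handed in when it is done.

Besides the shell and the picture viewer there is one more tool, called after "Emit:" in YAML: its name, and indented under it one key for each argument. drive_tool: Moves the arm, as the interface text tells. Its arguments: {"type":"object","properties":{"targets":{"type":"array","items":{"type":"array","items":{"type":"number"}}}},"required":["targets"]}

```bash
mkdir -p pics; python3 - <<'E'
from bench import arm
import cv2
s=arm.read_state();print(s['position'],s['ee_rot'],s['gripper_width'],s['clock'])
for n in("scene","top"):
    cv2.imwrite(f"pics/{n}0.png",arm.get_image(n));print(n,arm.camera_params(n))
print(arm.camera_params("wrist"))
E
```

```text
[155.51816048 604.66775841 198.99199983] [ 9.92073621e-01 -1.25653120e-01 -9.60902872e-05  1.10214478e-03] 85.18008389060908 0.0
scene {'fov_y': 42.730949693718394, 'cx': 307.98238705558776, 'cy': 243.69093111463812, 'rvec': array([ 2.05251849, -0.66954002,  0.37283683]), 'tvec': array([-634.69514931,  152.90806841,  903.41034799])}
top {'fov_y': 42.53250593731535, 'cx': 325.5426970133613, 'cy': 239.1484171165744, 'rvec': array([ 2.16175302, -2.13791269,  0.11061582]), 'tvec': array([-279.97552404,  555.37832033, 1180.51844351])}
{'fov_y': 71.72199057141538, 'cx': 318.41503046055794, 'cy': 241.21353179048475, 'tool_from_camera': array([[ 4.77256308e-04, -9.64820512e-01, -2.62909018e-01,
         6.58577068e+01],
       [ 9.99999851e-01,  3.90360105e-04,  3.82751422e-04,
        -2.49195039e-01],
       [-2.66657231e-04, -2.62909161e-01,  9.64820554e-01,
        -1.74026520e+02],
       [ 0.00000000e+00,  0.00000000e+00,  0.00000000e+00,
         1.00000000e+00]])}
```

View pics/top0.png

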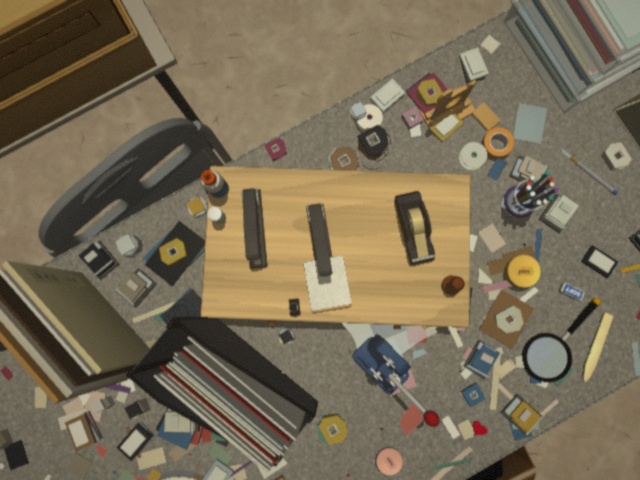

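View pics/scene0.png

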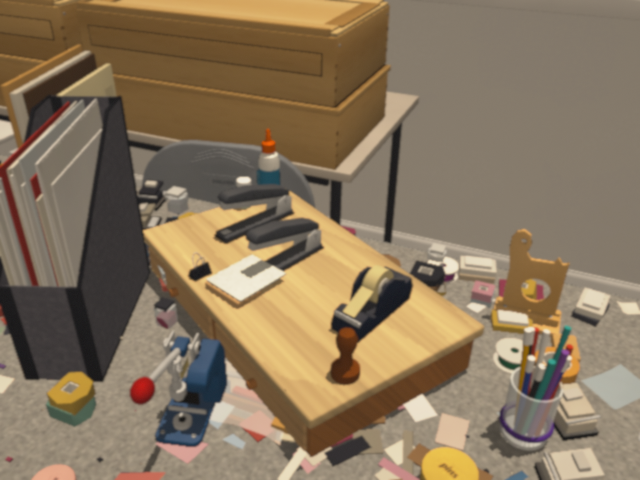

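The middle stapler in the top view (nose near (325,274), rear near (315,206)) holds the cards. The other one, at (254,228), is the spare. I'll zoom in on both views.

```bash
python3 - <<'E'
import cv2,numpy as np
a=cv2.imread("pics/top0.png")[190:320,240:360];b=cv2.imread("pics/scene0.png")[175:305,200:340]
r=lambda i:cv2.resize(i,None,fx=3,fy=4.0*.75,interpolation=cv2.INTER_CUBIC)
cv2.imwrite("pics/crop.png",np.hstack([r(a),r(b)]))
E
cat > h.py <<'E'
import numpy as np,cv2
from scipy.spatial.transform import Rotation as R
from bench import arm
def cam(n,s=None):
    p=arm.camera_params(n);f=240/np.tan(np.radians(p['fov_y']/2))
    K=np.array([[f,0,p['cx']],[0,f,p['cy']],[0,0,1]])
    if n=='wrist':
        T=np.eye(4);T[:3,:3]=R.from_quat(s['ee_rot']).as_matrix();T[:3,3]=s['position']
        M=np.linalg.inv(T@p['tool_from_camera'])
    else:
        M=np.eye(4);M[:3,:3]=cv2.Rodrigues(p['rvec'])[0];M[:3,3]=p['tvec']
    return K,M
def plane(c,uv,z):
    K,M=c;d=M[:3,:3].T@np.linalg.inv(K)@np.array([*uv,1.]);o=-M[:3,:3].T@M[:3,3]
    return o+d*(z-o[2])/d[2]
def tri(c1,u1,c2,u2):
    X=cv2.triangulatePoints(c1[0]@c1[1][:3],c2[0]@c2[1][:3],np.array(u1,float),np.array(u2,float))[:,0];return X[:3]/X[3]
def proj(c,X):
    v=c[0]@(c[1]@np.append(X,1))[:3];return v[:2]/v[2]
E
python3 - <<'E'
from h import *
np.set_printoptions(precision=1,suppress=True)
t=cam('top')
print('nose',plane(t,(325,274),140),'rear',plane(t,(315,206),130),'spare nose',plane(t,(259,266),140),plane(t,(248,190),130),'corners',plane(t,(470,174),80),plane(t,(203,318),80), 'disp',plane(t,(405,195),150),'glue',plane(t,(211,180),200))
E
```

```text
nose [ 482.8 -275.7  140. ] rear [ 606.9 -255.8  130. ] spare nose [ 495.8 -158.   140. ] [ 635.4 -133.   130. ] corners [ 680.1 -548.    80. ] [402.2 -48.2  80. ] disp [ 624.7 -416.8  150. ] glue [638.1 -79.3 200. ]
```

View pics/crop.png

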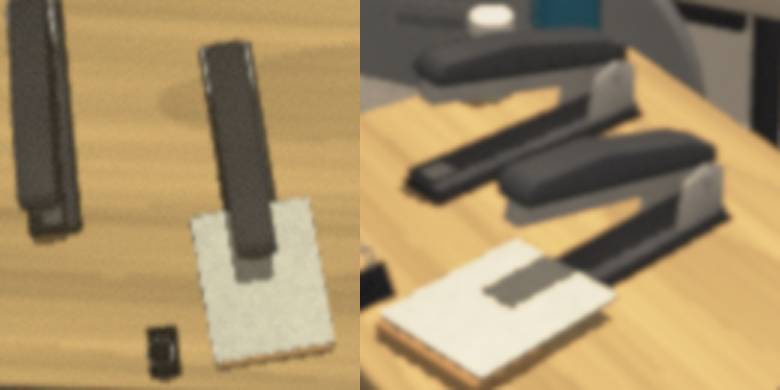

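```bash
python3 - <<'E'
from h import *
np.set_printoptions(precision=1,suppress=True)
t=cam('top');s=cam('scene')
for c in(t,s):print('campos',-c[1][:3,:3].T@c[1][:3,3])
def T(n,a,b):
    X=tri(t,a,s,b);print(n,X,'reproj',np.linalg.norm(proj(t,X)-a),np.linalg.norm(proj(s,X)-b))
T('nosetip',(324.5,274),(249.5,237));T('rear',(316,205),(317.7,225.7))
T('spare nose',(253,260),(220,196))
T('cards near-left',(311,311),(208,284))
for a in((180,318),(135,372),(270,470),(317,405)):T('holder',a,(122,98))
for a in((5,262),(135,355),(60,425)):T('books',a,(115,68))
T('crate',(130,0),(388,0));T('crate',(175,65),(388,75))
T('glue',(208,174),(268,131))
for u in((0,479),(0,240),(0,0),(320,479)):print(u,plane(t,u,0),plane(t,u,300))
w=arm.read_state();cv2.imwrite('pics/w0.png',arm.get_image('wrist'))
E
```

```text
campos [ 411.6 -297.3 1233.9]
campos [ 107.6 -923.4  614.9]
nosetip [ 481.7 -275.   154.3] reproj 0.15731719967883587 0.19482838036552397
rear [ 612.8 -258.6  119.1] reproj 1.3807416458580126 1.606804283953589
spare nose [ 504.6 -149.5  159.3] reproj 0.10440534190520993 0.11645308660431193
cards near-left [ 419.3 -250.3   83.5] reproj 1.012161066205306 1.2760947137161105
holder [403.3 -64.6 315.2] reproj 0.3060506132322298 0.3098543748998312
holder [371.9 -23.4 321.7] reproj 35.777492193893195 32.60591034417622
holder [ 275.5 -254.2  419.5] reproj 58.78135478036482 66.82943714212898
holder [ 309.7 -280.4  395.2] reproj 14.818673311773718 17.660154683333715
books [492.7 224.6 274.2] reproj 3.5427951983256754 2.90737737965587
books [382.3 -25.7 357.3] reproj 23.823347355940662 21.805404188848655
books [353.7  30.2 397.2] reproj 77.37900637849555 69.8124195764706
crate [904.2 -16.5 384.3] reproj 31.355937561021147 23.249643137524135
crate [865.4 -58.9 261.7] reproj 34.4448912775784 27.583370404605443
glue [645.5 -75.8 211. ] reproj 0.3951594258950444 0.39223127378249695
(0, 479) [ 86.6 353.6   0. ] [165.6 195.3 300. ]
(0, 240) [553.9 389.5   0. ] [519.3 222.5 300. ]
(0, 0) [1070.4  429.3    0. ] [910.3 252.6 300. ]
(320, 479) [  97.  -268.2    0. ] [ 173.5 -275.3  300. ]
```

View pics/w0.png

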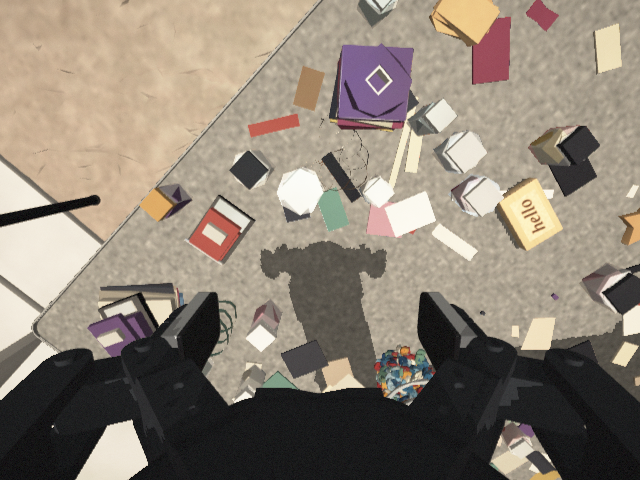

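```bash
python3 - <<'E'
import cv2,numpy as np
a=cv2.imread("pics/top0.png")[240:480,0:330];b=cv2.imread("pics/scene0.png")[30:390,0:200]
cv2.imwrite("pics/crop2.png",np.hstack([cv2.resize(a,(440,320)),np.zeros((320,5,3),np.uint8),cv2.resize(b,(300,540))[:320]]) if 0 else np.hstack([np.vstack([cv2.resize(a,(495,360)),np.zeros((180,495,3),np.uint8)]),cv2.resize(b,(300,540))]))
E
```

```text
(no output)
```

View pics/crop2.png

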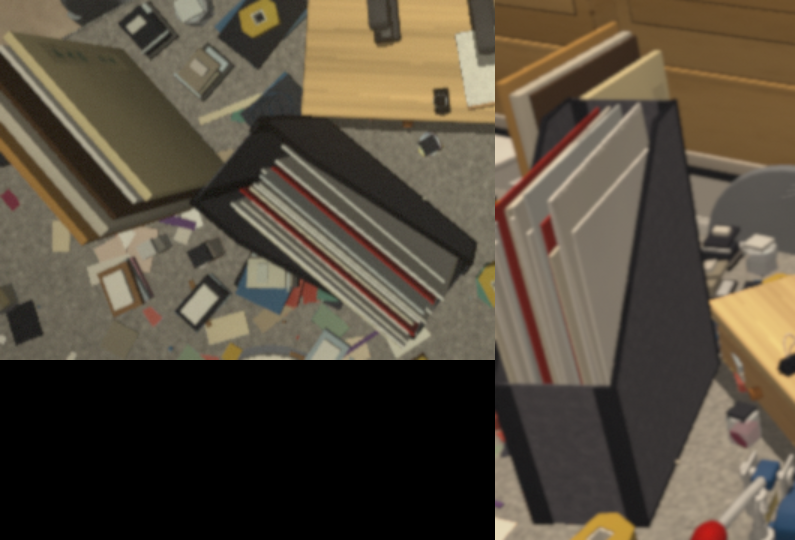

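Tall furniture lies between here and the riser: the magazine file reaches about 320 mm and the books about 275–360 mm. I'll rise to z≈510 before travelling, with the fingers shut.

Emit:
drive_tool:
  targets:
    - [1, 0, 0, -310, 0]
    - [1, 0, 0, -310, 0]
    - [1, 0, 0, -310, 0]
    - [1, 0, 0, -310, 0]
    - [1, 0, 0, -310, 0]
    - [1, 0, 0, -310, 0]
    - [1, 0, 0, -310, 0]
    - [1, 0, 0, -310, 0]
    - [1, 0, 0, -310, 0]

```text
clock: 1.05
position: [155.3, 605.4, 508.3]
ee_rot: [0.992, -0.125, -0.0, 0.001]
contact_force: [0.2, 0.3, -0.5]
gripper_width: -0.1
grasp_force: 0.0
```

Emit:
drive_tool:
  targets:
    - [1, 250, 390, 0, 0]
    - [1, 250, 390, 0, 0]
    - [1, 250, 390, 0, 0]
    - [1, 250, 390, 0, 0]
    - [1, 250, 390, 0, 0]
    - [1, 250, 390, 0, 0]
    - [1, 250, 390, 0, 0]
    - [1, 250, 390, 0, 0]
    - [1, 250, 390, 0, 0]
    - [1, 250, 390, 0, 0]
    - [1, 250, 390, 0, 0]

```text
clock: 2.15
position: [300.4, 162.9, 508.9]
ee_rot: [0.992, -0.127, -0.0, 0.001]
contact_force: [-0.7, 0.7, -0.2]
gripper_width: 0.3
grasp_force: 0.0
```

Emit:
drive_tool:
  targets:
    - [1, 250, 390, 0, 0]
    - [1, 250, 390, 0, 0]
    - [1, 250, 390, 0, 0]
    - [1, 250, 390, 0, 0]
    - [1, 250, 390, 0, 0]
    - [1, 250, 390, 0, 0]
    - [1, 250, 390, 0, 0]
    - [1, 250, 390, 0, 0]
    - [1, 250, 390, 0, 0]
    - [1, 250, 390, 0, 0]
    - [1, 250, 390, 0, 0]
    - [1, 250, 390, 0, 0]

```text
clock: 3.35
position: [445.9, -273.8, 509.0]
ee_rot: [0.992, -0.125, -0.001, -0.0]
contact_force: [-0.4, -0.0, 0.4]
gripper_width: 0.2
grasp_force: 0.0
```

Emit:
drive_tool:
  targets:
    - [1, 0, 0, 0, -21]
    - [1, 0, 0, 200, -21]
    - [1, 0, 0, 200, -21]
    - [1, 0, 0, 200, -21]
    - [1, 0, 0, 200, -21]
    - [1, 0, 0, 200, -21]
    - [1, 0, 0, 200, -21]

```text
clock: 4.05
position: [446.2, -274.2, 312.4]
ee_rot: [0.998, 0.059, 0.001, 0.001]
contact_force: [0.5, -0.4, 1.3]
gripper_width: -0.0
grasp_force: 0.0
```

```bash
python3 - <<'E'
from h import *
import json
s=arm.read_state();im=arm.get_image('wrist');cv2.imwrite('pics/w1.png',im)
json.dump({k:list(s[k]) for k in('position','ee_rot')},open('w1.json','w'));print(s['position'],s['ee_rot'],s['joints'])
E
```

```text
[ 446.24625165 -274.19805898  312.41202656] [9.98282857e-01 5.85589738e-02 8.66632791e-04 1.19670513e-03] [-2.39760332e-01  1.47992522e-01 -3.87206371e-02  1.81045042e-03
 -1.38172324e+00  1.92740360e+00]
```

View pics/w1.png

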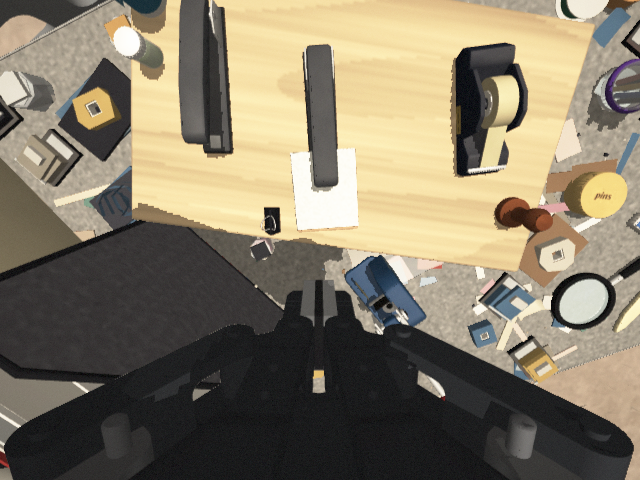

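The wrist view shows the card stapler's arm from (319,45) down to its nose tip at (325,186). The fingertips at (320,285) are clear of everything. Next I'll triangulate the nose tip and work out the move.

```bash
python3 - <<'E'
from h import *
import json
np.set_printoptions(precision=1,suppress=True)
s0=json.load(open('w1.json'));w=cam('wrist',s0);t=cam('top');sc=cam('scene')
for a,b in(((324.5,275),t),((249.5,237),sc)):
    X=tri(w,(325,187),b,a);print('tip',X,proj(w,X),proj(b,X),a)
im=cv2.imread('pics/w1.png');hsv=cv2.cvtColor(im,cv2.COLOR_BGR2HSV)
m=((hsv[...,2]<110)&(hsv[...,1]<80)).astype(np.uint8)
for v in(80,120,140,150,160,170,176,182,186):
    x=np.where(m[v,295:350])[0]+295;print(v,x.min(),x.max()) if len(x) else None
for z in(145,150,155):print(z,plane(w,(325,187),z),plane(w,(323.5,160),z))
print(plane(w,(319,45),122))
s=arm.read_state();M=R.from_quat(s['ee_rot']).as_matrix();P=plane(w,(325,187),152)
u=P-plane(w,(319,45),122);u[2]=0;u/=np.linalg.norm(u);print('dir',u)
T=P-21*u;T[2]=175;print('press pt',T,'tool move',M.T@(T-s['position']))
E
```

```text
tip [ 479.4 -275.7  168.1] [324.  187.2] [324.7 275. ] (324.5, 275)
tip [ 479.4 -277.6  156.4] [325.7 186.1] [249.3 237. ] (249.5, 237)
80 305 333
120 307 335
140 308 336
150 309 335
160 313 336
170 313 336
176 314 337
182 314 337
186 316 331
145 [ 477.3 -277.4  145. ] [ 503.7 -272.6  145. ]
150 [ 477.8 -277.2  150. ] [ 503.9 -272.5  150. ]
155 [ 478.3 -277.   155. ] [ 504.  -272.4  155. ]
[ 611.5 -255.4  122. ]
dir [-1.  -0.2  0. ]
press pt [ 498.8 -273.8  175. ] tool move [ 50.    4.2 139.9]
```

Emit:
drive_tool:
  targets:
    - [1, 51, 4, 0, 0]
    - [1, 51, 4, 0, 0]
    - [1, 51, 4, 40, 0]
    - [1, 51, 4, 80, 0]
    - [1, 51, 4, 115, 0]
    - [1, 51, 4, 125, 0]
    - [1, 51, 4, 130, 0]
    - [1, 51, 4, 130, 0]

```text
clock: 4.9
position: [498.6, -273.5, 182.7]
ee_rot: [0.998, 0.058, 0.002, 0.001]
contact_force: [0.5, -0.7, 0.5]
gripper_width: 0.1
grasp_force: 0.0
```

```bash
python3 - <<'E'
from h import *
s=arm.read_state();print(s['position'],s['contact_force'])
w=arm.get_image('wrist')[120:420,170:470];c=arm.get_image('scene')[130:290,190:350]
cv2.imwrite('pics/c1.png',np.hstack([w,cv2.resize(c,(300,300))]))
E
```

```text
[ 498.63151432 -273.46142162  182.65352153] [ 0.51661152 -0.74875786  0.54483134]
```

View pics/c1.png

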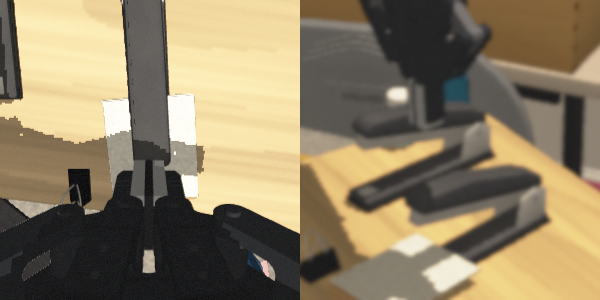

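The fingertips are centred over the arm: both sit at about x=149 in the wrist crop. In the scene crop they hang above the nose. Next I descend slowly until they touch.

Emit:
drive_tool:
  targets:
    - [1, 0, 0, 6, 0]
    - [1, 0, 0, 12, 0]
    - [1, 0, 0, 16, 0]
    - [1, 0, 0, 19, 0]
    - [1, 0, 0, 22, 0]
    - [1, 0, 0, 24, 0]
    - [1, 0, 0, 26, 0]

```text
clock: 5.7
position: [496.8, -272.9, 154.0]
ee_rot: [0.998, 0.057, 0.0, 0.0]
contact_force: [-0.1, 1.2, 1.2]
gripper_width: -0.1
grasp_force: 0.0
```

Emit:
drive_tool:
  targets:
    - [1, 0, 0, 2, 0]
    - [1, -1, 0, 4, 0]
    - [1, -1, 0, 6, 0]
    - [1, -2, 0, 8, 0]
    - [1, -2, 0, 10, 0]
    - [1, -3, 0, 12, 0]

```text
clock: 6.3
position: [493.8, -273.2, 142.0]
ee_rot: [0.998, 0.057, 0.0, 0.0]
contact_force: [0.0, 0.8, 0.3]
gripper_width: -0.1
grasp_force: 0.0
```

Emit:
drive_tool:
  targets:
    - [1, 0, 0, 2, 0]
    - [1, -1, 0, 4, 0]
    - [1, -1, 0, 6, 0]
    - [1, -1, 0, 8, 0]
    - [1, -2, 0, 9, 0]
    - [1, -2, 0, 9, 0]

```text
clock: 6.9
position: [491.5, -273.4, 132.9]
ee_rot: [0.998, 0.057, -0.0, -0.0]
contact_force: [0.0, 0.0, 0.4]
gripper_width: -0.3
grasp_force: 0.0
```

Emit:
drive_tool:
  targets:
    - [1, 0, 0, 1, 0]
    - [1, 0, 0, 2, 0]
    - [1, 0, 0, 3, 0]
    - [1, 0, 0, 3, 0]

```text
clock: 7.3
position: [491.7, -273.3, 129.9]
ee_rot: [0.998, 0.057, -0.0, -0.0]
contact_force: [-1.0, -0.2, 0.3]
gripper_width: 0.1
grasp_force: 0.0
```

```bash
python3 - <<'E'
from h import *
s=arm.read_state();print(s['position'],s['contact_force'])
w=arm.get_image('wrist')[120:420,170:470];c=arm.get_image('scene')[130:290,190:350]
cv2.imwrite('pics/c2.png',np.hstack([w,cv2.resize(c,(400,400))[:300]]))
E
```

```text
[ 491.65369691 -273.34618492  129.92643168] [-0.95459891 -0.18069653  0.30680107]
```

View pics/c2.png

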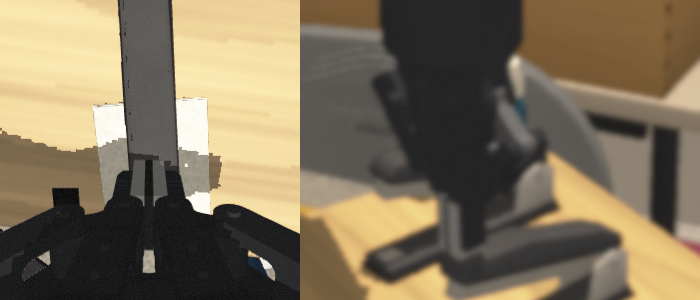

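The fingertips rest on the front of the arm at (460,250) in the scene crop, and the arm has come down. I'll continue to the hard stop while watching the force.

Emit:
drive_tool:
  targets:
    - [1, 0, 0, 1, 0]
    - [1, 0, 0, 2, 0]
    - [1, 0, 0, 2, 0]

```text
clock: 7.7
position: [491.7, -273.4, 128.0]
ee_rot: [0.998, 0.057, -0.0, -0.0]
contact_force: [-0.6, -0.3, 0.4]
gripper_width: 0.3
grasp_force: 0.0
```

Emit:
drive_tool:
  targets:
    - [1, 0, 0, 1, 0]
    - [1, 0, 0, 1, 0]
    - [1, 0, 0, 2, 0]
    - [1, 0, 0, 2, 0]

```text
clock: 8.1
position: [491.7, -273.4, 126.0]
ee_rot: [0.998, 0.057, -0.0, -0.0]
contact_force: [0.5, -0.7, -0.0]
gripper_width: -0.1
grasp_force: 0.0
```

No force rise yet, so I'll look closer.

```bash
python3 - <<'E'
from h import *
s=arm.read_state();print(s['contact_force'],s['wrist_torque'])
c=arm.get_image('scene')[185:295,205:335];t=arm.get_image('wrist')[200:310,270:380]
cv2.imwrite('pics/c3.png',np.hstack([cv2.resize(c,(520,440),interpolation=2),cv2.resize(t,(280,440*280//440))] if 0 else [cv2.resize(c,(473,400),interpolation=2),cv2.resize(t,(327,400),interpolation=2)]))
E
```

```text
[ 0.48412777 -0.73490896 -0.01870937] [-0.00604     0.03137117 -0.05055432]
```

View pics/c3.png

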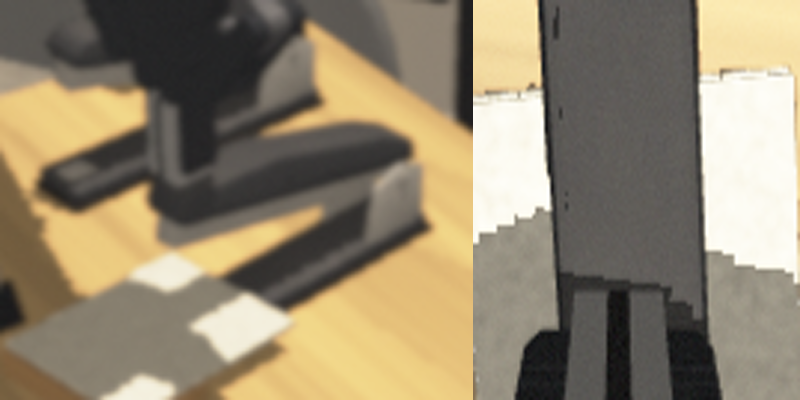

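```bash
python3 - <<'E'
from h import *
np.set_printoptions(precision=1,suppress=True)
s=arm.read_state();sc=cam('scene');print('tcp in scene',proj(sc,s['position']))
for dy in(-14,14):
  print(proj(sc,s['position']+np.array([0,dy,0])))
a=cv2.imread('pics/scene0.png');b=arm.get_image('scene')
g=[cv2.cvtColor(i,cv2.COLOR_BGR2GRAY) for i in(a,b)]
for n,(u,v) in dict(jaw=(254,247),jawmid=(275,240),rear=(318,227),hinge=(318,240),basefront=(285,262),cardcorner=(303,272),cardR=(283,273)).items():
    T=g[0][v-6:v+7,u-8:u+9];W=g[1][v-20:v+25,u-22:u+23]
    r=cv2.matchTemplate(W,T,cv2.TM_CCOEFF_NORMED);_,q,_,l=cv2.minMaxLoc(r);print(n,round(q,2),l[0]-14,l[1]-14)
print('nose pts at z, expected scene px:')
for z in(129,137,147,155):print(z,proj(sc,np.array([479,-277,z])))
# board top check: triangulate right-near & far corners
t=cam('top');
X=tri(t,(468,326),sc,(310,432));print('corner',X,proj(t,X),proj(sc,X))
for u in (250,):
    for v in range(228,262,2):print(v,g[0][v,u],g[1][v,u],end=' | ')
E
```

```text
tcp in scene [255.9 250.9]
[261.1 255.1]
[250.9 246.7]
jaw 0.99 -1 3
jawmid 1.0 2 1
rear 1.0 0 0
hinge 1.0 0 0
basefront 1.0 0 0
cardcorner 0.99 0 0
cardR 1.0 0 0
nose pts at z, expected scene px:
129 [249.7 253.1]
137 [249.4 248.4]
147 [249.1 242.5]
155 [248.8 237.8]
corner [ 392.5 -543.3   60.4] [467.7 326.4] [310.9 431.9]
228 69 94 | 230 72 92 | 232 75 88 | 234 69 74 | 236 62 52 | 238 55 48 | 240 56 49 | 242 92 49 | 244 107 74 | 246 107 107 | 248 119 113 | 250 170 115 | 252 192 158 | 254 195 201 | 256 225 233 | 258 230 236 | 260 232 238 |
```

The arm has dropped about 5 mm and nothing else has moved. In both cameras the shut fingertips end roughly 25 mm above the reported TCP, so contact has only just begun. I'll keep pressing gently.

Emit:
drive_tool:
  targets:
    - [1, 0, 0, 2, 0]
    - [1, 0, 0, 4, 0]
    - [1, -1, 0, 6, 0]
    - [1, -1, 0, 8, 0]
    - [1, -1, 0, 8, 0]

```text
clock: 8.75
position: [490.5, -273.4, 117.7]
ee_rot: [0.998, 0.057, -0.0, -0.0]
contact_force: [0.1, -0.0, 1.0]
gripper_width: -0.2
grasp_force: 0.0
```

```bash
cat > m.py <<'E'
from h import *
s=arm.read_state();print(s['position'].round(1),s['contact_force'].round(1),s['wrist_torque'].round(2))
a=cv2.imread('pics/scene0.png');b=arm.get_image('scene')
g=[cv2.cvtColor(i,cv2.COLOR_BGR2GRAY) for i in(a,b)]
for n,(u,v) in dict(jaw=(254,247),jawmid=(275,240),hinge=(318,240),basefront=(285,262),cardcorner=(303,272)).items():
    T=g[0][v-6:v+7,u-8:u+9];W=g[1][v-20:v+25,u-22:u+23]
    r=cv2.matchTemplate(W,T,cv2.TM_CCOEFF_NORMED);_,q,_,l=cv2.minMaxLoc(r);print(n,round(q,2),l[0]-14,l[1]-14)
print([int(x) for x in g[1][236:270:2,250]])
E
python3 m.py
```

```text
[ 490.5 -273.4  117.7] [ 0.1 -0.   1. ] [ 0.02 -0.02 -0.03]
jaw 0.97 -2 8
jawmid 0.97 -13 10
hinge 1.0 0 0
basefront 1.0 0 0
cardcorner 0.99 0 0
[100, 97, 73, 52, 50, 49, 48, 64, 103, 113, 123, 204, 236, 239, 217, 137, 127]
```

Emit:
drive_tool:
  targets:
    - [1, 0, 0, 2, 0]
    - [1, 0, 0, 4, 0]
    - [1, -1, 0, 6, 0]
    - [1, -1, 0, 6, 0]

```text
clock: 9.2
position: [489.6, -273.6, 111.8]
ee_rot: [0.998, 0.057, -0.0, -0.0]
contact_force: [-0.2, -0.6, 0.0]
gripper_width: -0.1
grasp_force: 0.0
```

```bash
python3 m.py
```

```text
[ 489.6 -273.6  111.8] [-0.2 -0.6  0. ] [ 0.06 -0.02 -0.03]
jaw 0.87 -1 11
jawmid 0.91 -14 13
hinge 1.0 0 0
basefront 1.0 0 0
cardcorner 0.99 0 0
[101, 101, 100, 97, 71, 52, 50, 50, 48, 55, 94, 111, 119, 193, 211, 138, 127]
```

Emit:
drive_tool:
  targets:
    - [1, 0, 0, 2, 0]
    - [1, 0, 0, 3, 0]
    - [1, 0, 0, 3, 0]

```text
clock: 9.55
position: [489.6, -273.6, 108.9]
ee_rot: [0.998, 0.057, -0.0, -0.0]
contact_force: [0.7, -0.3, 0.2]
gripper_width: 0.2
grasp_force: 0.1
```

Emit:
drive_tool:
  targets:
    - [1, 0, 0, 1, 0]
    - [1, 0, 0, 2, 0]
    - [1, 0, 0, 2, 0]

```text
clock: 9.85
position: [489.6, -273.6, 107.0]
ee_rot: [0.998, 0.057, -0.0, -0.0]
contact_force: [-0.4, 0.6, 0.5]
gripper_width: 0.1
grasp_force: 0.2
```

Emit:
drive_tool:
  targets:
    - [1, 0, 0, 1, 0]
    - [1, 0, 0, 2, 0]
    - [1, 0, 0, 2, 0]

```text
clock: 10.15
position: [489.7, -273.6, 104.9]
ee_rot: [0.998, 0.057, -0.0, -0.0]
contact_force: [-1.2, 0.0, 0.8]
gripper_width: 0.0
grasp_force: 0.3
```

```bash
python3 m.py
```

```text
[ 489.7 -273.6  104.9] [-1.2  0.   0.8] [-0.04  0.12 -0.03]
jaw 0.8 0 16
jawmid 0.81 -14 18
hinge 1.0 0 0
basefront 1.0 0 0
cardcorner 0.99 0 0
[101, 101, 101, 100, 100, 98, 69, 53, 52, 51, 48, 49, 73, 106, 110, 115, 125]
```

Emit:
drive_tool:
  targets:
    - [1, 0, 0, 1, 0]
    - [1, 0, 0, 1, 0]
    - [1, 0, 0, 1, 0]

```text
clock: 10.5
position: [489.9, -273.6, 104.0]
ee_rot: [0.998, 0.057, 0.0, 0.0]
contact_force: [-0.8, -0.4, 0.7]
gripper_width: 0.3
grasp_force: 0.2
```

Emit:
drive_tool:
  targets:
    - [1, 0, 0, 1, 0]
    - [1, 0, 0, 1, 0]
    - [1, 0, 0, 1, 0]

```text
clock: 10.8
position: [489.8, -273.6, 103.0]
ee_rot: [0.998, 0.057, -0.0, -0.0]
contact_force: [-0.5, 0.1, -0.1]
gripper_width: 0.0
grasp_force: 0.2
```

Emit:
drive_tool:
  targets:
    - [1, 0, 0, 1, 0]
    - [1, 0, 0, 1, 0]
    - [1, 0, 0, 1, 0]

```text
clock: 11.1
position: [489.8, -273.6, 102.0]
ee_rot: [0.998, 0.057, 0.0, -0.0]
contact_force: [-0.1, 0.0, 1.1]
gripper_width: 0.1
grasp_force: 0.3
```

```bash
python3 m.py
```

```text
[ 489.8 -273.6  102. ] [-0.1  0.   1.1] [-0.03  0.18  0.01]
jaw 0.85 -1 18
jawmid 0.82 -14 18
hinge 1.0 0 0
basefront 0.99 0 0
cardcorner 0.99 0 0
[102, 100, 101, 100, 100, 99, 92, 64, 52, 52, 50, 49, 49, 72, 104, 109, 116]
```

Emit:
drive_tool:
  targets:
    - [1, 0, 0, 1, 0]
    - [1, 0, 0, 2, 0]
    - [1, 0, 0, 2, 0]

```text
clock: 11.45
position: [489.6, -273.6, 99.9]
ee_rot: [0.998, 0.057, -0.0, -0.0]
contact_force: [-0.4, -0.5, 0.5]
gripper_width: 0.0
grasp_force: 0.4
```

Emit:
drive_tool:
  targets:
    - [1, 0, 0, 1, 0]
    - [1, 0, 0, 1, 0]
    - [1, 0, 0, 1, 0]

```text
clock: 11.75
position: [489.9, -273.6, 99.1]
ee_rot: [0.998, 0.057, 0.0, -0.0]
contact_force: [0.5, -0.7, 0.5]
gripper_width: 0.3
grasp_force: 0.3
```

```bash
python3 m.py
```

```text
[ 489.9 -273.6   99.1] [ 0.5 -0.7  0.5] [-0.03  0.17  0.02]
jaw 0.88 -2 17
jawmid 0.82 -8 -14
hinge 1.0 0 0
basefront 0.98 0 0
cardcorner 0.99 0 0
[101, 100, 100, 100, 100, 96, 95, 91, 61, 53, 53, 51, 50, 49, 68, 101, 108]
```

Emit:
drive_tool:
  targets:
    - [1, 0, 0, 1, 0]
    - [1, 0, 0, 2, 0]
    - [1, 0, 0, 2, 0]

```text
clock: 12.1
position: [489.9, -273.7, 98.0]
ee_rot: [0.998, 0.058, 0.0, 0.0]
contact_force: [-3.3, 1.2, 5.4]
gripper_width: -0.2
grasp_force: 2.8
```

Emit:
drive_tool:
  targets:
    - [1, 0, 0, 1, 0]
    - [1, 0, 0, 1, 0]
    - [1, 0, 0, 1, 0]

```text
clock: 12.4
position: [489.9, -273.8, 97.8]
ee_rot: [0.998, 0.058, 0.0, 0.0]
contact_force: [-4.4, 2.5, 9.9]
gripper_width: 0.4
grasp_force: 4.7
```

```bash
python3 m.py
```

```text
[ 489.9 -273.8   97.8] [-4.4  2.5  9.9] [ 0.61  0.89 -0.01]
jaw 0.87 -2 18
jawmid 0.84 -8 -14
hinge 1.0 0 0
basefront 0.97 0 0
cardcorner 0.99 0 0
[102, 100, 100, 99, 97, 94, 91, 93, 68, 53, 53, 53, 50, 48, 58, 95, 108]
```

Hard stop reached: the force jumped to 10 N and the arm stopped following. I'll lift straight off.

Emit:
drive_tool:
  targets:
    - [1, 0, 0, -1, 0]
    - [1, 0, 0, -2, 0]
    - [1, 0, 0, -4, 0]
    - [1, 0, 0, -8, 0]
    - [1, 0, 0, -16, 0]
    - [1, 0, 0, -40, 0]
    - [1, 0, 0, -80, 0]
    - [1, 0, 0, -130, 0]
    - [1, 0, 0, -180, 0]
    - [1, 0, 0, -220, 0]
    - [1, 0, 0, -250, 0]
    - [1, 0, 0, -250, 0]

```text
clock: 13.65
position: [491.5, -274.7, 352.4]
ee_rot: [0.998, 0.057, 0.005, 0.003]
contact_force: [0.3, 0.5, -1.1]
gripper_width: 0.2
grasp_force: 0.0
```

```bash
python3 m.py; python3 - <<'E'
from h import *
c=arm.get_image('scene')[175:305,190:340];t=arm.get_image('wrist');cv2.imwrite('pics/wf.png',t)
cv2.imwrite('pics/end.png',np.hstack([cv2.resize(c,(450,390),interpolation=2),t[60:450,150:490]]))
E
```

```text
[ 491.5 -274.7  352.4] [ 0.3  0.5 -1.1] [0.02 0.01 0.01]
jaw 0.75 2 18
jawmid 0.85 -14 -13
hinge 1.0 0 0
basefront 0.97 0 0
cardcorner 0.99 0 0
[205, 207, 204, 205, 208, 208, 195, 135, 89, 85, 79, 70, 60, 54, 61, 95, 103]
```

View pics/end.png

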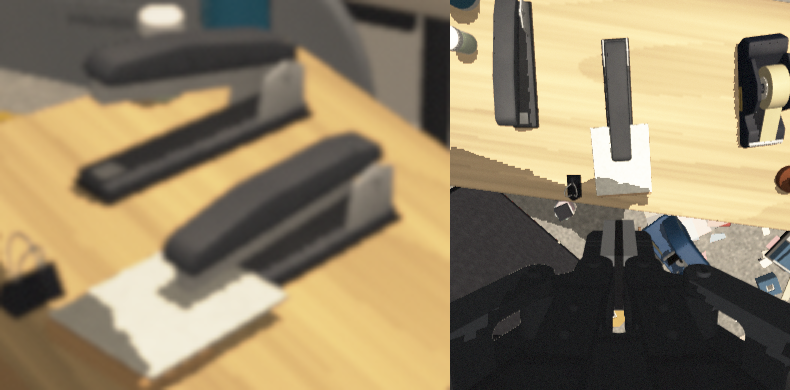

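The arm is down on the cards, with its nose at (185,260) in the scene crop. The base and cards have not moved, the spare stapler is still raised, and the hand is clear.

```bash
python3 -c "
from bench import arm
print(arm.job_done())"
```

```text
the job is handed in; nothing more can be done
None
```

I pressed the card stapler's arm down until the force jumped to about 10 N and it stopped moving, then lifted the hand clear and handed the job in; in the last images the stapler's base and the cards had not shifted and the spare stapler was still raised.

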